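# Load the reagent bottle carrier

### The arm

A 6-joint arm with a two-finger parallel gripper is mounted at the origin on the work surface. World frame = base frame: x ahead of the robot, y to its left, z up, the work surface at z = 0. Lengths are in mm, angles in rad, forces in N, time in s.
With the tool pointing down it reaches from about 325 to 900 mm from the base axis. Payload 3.5 kg.
Tool frame: the origin (TCP) lies between the finger pads; the fingertips stand 11 mm ahead of it and the grasp point (between the pads) lies 8 mm behind it; z points along the fingers, y is the line along which they close (so a half turn about z gives the same grasp; the last joint's range is limited). The gripper opens to 85 mm and grips with 20 to 120 N. Pads are 22 mm wide; open, the fingers measure 114 mm over their backs; the gripper's body (76 mm by 85 mm) begins 54 mm behind the grasp point. The pads swing forward as they close: fully open they stand 13 mm farther back than shut.
Start: joints at [1.127, 0.276, -0.026, 1.268, 0, 1.467], TCP at [208.907, 589.05, 242.313] pointing down, gripper open.
Joint ranges: [-3.12, 3.12], [-0.85, 1.88], [-1.08, 1.24], [-1.95, 2.15], [-1.57, 1.53], [-3.14, 3.14]. Speed limits (rad/s): [2.57, 2.57, 3.14, 3.14, 3.14, 3.14].

### API

Orientations are given as a unit quaternion [x, y, z, w].
In Python, from rig import get_obs, get_image, finish_job gives the robot as it stands.
- The arm moves only by the tool step_arm, never from a script. Its argument "moves" is a list of rows, each an object with "offset": the shift along the world's x, y, z scaled (see below), a list of three; "yaw": the turn about the world's z scaled (see below); "gripper": the opening, from -1 (shut) to 1 (fully open). A call has 1 to 5 rows; each row is the pose to reach, as a shift and turn from the pose commanded when the call began, turning the shorter way round; what a row does not reach only later rows make up. The controller multiplies each number of a shift by 25 cm and each number of a turn by pi rad. A row lasts 1/12 s, in which the tool goes at most 41.7 mm and 7.16 degrees, less where a joint would pass 70% of its speed; a pose out of reach is approached as far as the arm can. A call with a number of a shift or a turn outside -1 to 1 is refused whole. A call with a gripper value outside its range is refused whole. The fingers move at their own pace and stop on an object; "force" is the grip in N (left out, the last holds). Time passes only in rows, so rows that repeat a pose let the fingers close. It gives the time, the measured TCP pose, the force, the opening and the grip force at its end, in the units of the state.
- get_obs(): the state, without advancing time (a new reading comes with each control period).
- get_image(name): name is "scene" or "top"; returns a dict with "image" (400x640x3 uint8, blue, green, red), "intrinsics" (3x3 intrinsics, pixels), "world_from_camera" (4x4, takes a point from camera to world coordinates). Camera axes: x right, y down, z forward; pixel columns grow to the right and rows downward; lengths in mm; the calibration is good to about 2 mm. A picture is of the moment at which its call begins. There is no depth.
- finish_job(): hands the job in; it is judged then, once.
The state is a dict: "clock": time; "joint_positions": joint angles; "qd": joint speeds; "joint_torque": joint torques, N m; "position": TCP position; "tool_rot": TCP orientation; "contact_force": force on the tool from outside, world axes, zero at the start; "moment": the same for the moment, N m; "opening": finger opening in mm; "grasp_force": force on a finger pad.
Only numpy, scipy, OpenCV 4.12 (cv2) and the standard library are available. Lean on these libraries where they do the work, as an engineer would, in place of code of your own. Each camera call takes 0.05 s, during which the arm holds its last target. There are 200 camera calls.

### The job

Put the two white square reagent bottles, one of which has fallen over on the bench, upright into the two empty cells of the green bottle carrier, one per cell, each resting fully down on its cell's pad. The pads sit at different heights, so lower each bottle gently until you feel it touch the bottom before letting go; do not drop it in. Leave the amber bottles, the beaker and the tin standing where they are.

Things in the scene. Friction and masses are not known exactly. Their poses are not given: they have to be found in the camera images.
- bottle_blue: white square plastic bottle, blue screw cap and label stripe, at first standing on the bench. Body 54 x 54 mm, 100 mm tall, then a shoulder and a round cap 38 mm across over the top 28 mm; 140 mm tall in all, about 250 g. Origin on its axis at mid-height, 70 mm above its underside; z runs from underside to cap, x and y are square to the flat sides
- bottle_orange: white square plastic bottle, orange screw cap and label stripe, at first lying on a flat side on the bench. Body 54 x 54 mm, 100 mm tall, then a shoulder and a round cap 38 mm across over the top 28 mm; 140 mm tall in all, about 250 g. Origin on its axis at mid-height, 70 mm above its underside; z runs from underside to cap, x and y are square to the flat sides
- bottle_blue_base (a point): centre of the underside of the blue-capped bottle
- bottle_orange_base (a point): centre of the underside of the orange-capped bottle
- carrier: green bottle carrier fixed to the bench, 78 (x) x 294 mm (y), walls 70 high, 6 thick; origin: centre of underside, on the bench. Four open-topped cells 66 x 66 mm at x = 0, y = -108, -36, 36, 108 mm; two hold amber bottles. Each cell's floor is a level grey rubber pad at its own height, 6 to 36 mm above the bench, not reported: feel for it
- amber_1: round amber bottle with black cap, 52 mm across, 112 mm tall, already standing in one cell of the carrier; origin at the centre of its underside
- amber_2: a second such amber bottle in another cell; origin at the centre of its underside
- beaker: empty glass beaker on the bench, 64 mm across, 65 mm tall; origin at the centre of its underside
- tin: round aluminium sample tin on the bench, 68 mm across, 35 mm tall; origin at the centre of its underside
Things that resemble listed ones, but are neither listed nor needed, are in the scene too. Leave any pink or purple look-alike of the amber_1 alone.

How it is judged:
By the outcome, as a careful person would: the job done as asked, in the order asked, and still so for the second after the job is handed in, with the robot touching nothing.
It also fails if it takes over 72 s, if anything falls off the work surface, if the arm or the gripper's body presses on something with over 40 N, if the wrist force passes 120 N, or if a joint passes its speed limit or range.

## Working session

There is one attempt and no reset: what is moved stays moved. The work goes in short steps, Python scripts to look and compute and a tool call to move; the robot and the scene stay as the last step left them, time stands still between calls to the robot, and variables do not carry over. Pictures are saved under pics/ and viewed, at most 12 in all, crops included, and the job is handed in when it is done.

Besides the shell and the picture viewer there is one more tool, called after "Request:" as name(argument=value, ...), one argument or row to a line, values as JSON. step_arm: Moves the arm, as the interface text tells. Shifts and turns lie within -1 to 1; 1 stands for 25 cm of shift or pi rad of turn. Its arguments: {"type":"object","properties":{"moves":{"type":"array","items":{"type":"object","properties":{"offset":{"type":"array","items":{"type":"number","minimum":-1,"maximum":1}},"yaw":{"type":"number","minimum":-1,"maximum":1},"gripper":{"type":"number"}}}},"force":{"type":"number"}},"required":["moves"]}

```bash
mkdir -p pics; ls
python3 - <<'E'
from rig import *
import cv2,pickle
for n in("scene","top"):
    r=get_image(n);cv2.imwrite(f"pics/{n}0.png",r["image"]);pickle.dump(r,open(n+"0.pkl","wb"));print(r["intrinsics"],r["world_from_camera"])
o=get_obs();print(o)
E
```

```text
pics
[[368.44587961   0.         319.80050288]
 [  0.         368.44587961 205.69524743]
 [  0.           0.           1.        ]] [[-5.49499151e-01  6.21363041e-01 -5.58532590e-01  1.02686564e+03]
 [ 8.35482964e-01  4.05182386e-01 -3.71208097e-01  3.22317861e+02]
 [-4.34742474e-03 -6.70622998e-01 -7.41785612e-01  6.28682335e+02]
 [ 0.00000000e+00  0.00000000e+00  0.00000000e+00  1.00000000e+00]]
[[503.26433572   0.         327.16498542]
 [  0.         503.26433572 191.1397206 ]
 [  0.           0.           1.        ]] [[-1.34320627e-02 -9.95626645e-01  9.24508677e-02  4.92606596e+02]
 [-9.99629053e-01  1.55615621e-02  2.23516098e-02  3.90760375e+01]
 [-2.36925382e-02 -9.21163451e-02 -9.95466344e-01  1.30715812e+03]
 [ 0.00000000e+00  0.00000000e+00  0.00000000e+00  1.00000000e+00]]
{'clock': 0.1, 'joint_positions': array([ 1.12655528e+00,  2.77090268e-01, -2.77209432e-02,  1.26801747e+00,
        1.15201942e-05,  1.46743439e+00]), 'qd': array([-2.10482003e-03,  2.88526842e-04,  3.15800303e-03,  1.25711793e-03,
       -1.81050340e-05,  1.08830928e-03]), 'joint_torque': array([-1.68702906e-05, -4.46707356e+01,  2.96129072e+01,  8.46410781e-03,
       -9.08900142e-05, -5.91788847e-06]), 'position': array([208.63867478, 588.42922493, 241.26154588]), 'tool_rot': array([ 1.69615470e-01,  9.85509797e-01, -9.76767829e-04, -2.80313222e-04]), 'contact_force': array([0.01737386, 0.26932102, 0.28498617]), 'moment': array([0.02055243, 0.00528671, 0.01049237]), 'grasp_force': 0.0, 'opening': 85.63998176960266}
```

View pics/scene0.png

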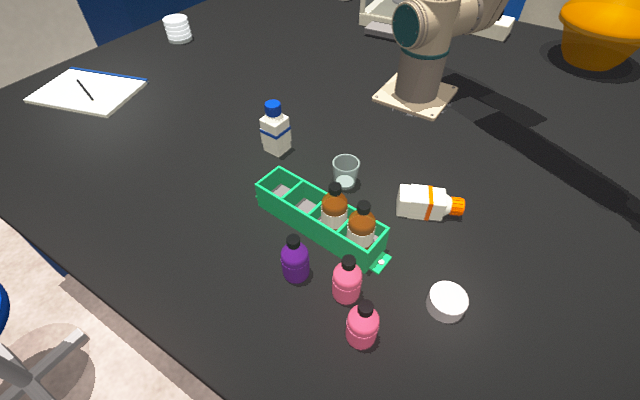

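View pics/top0.png

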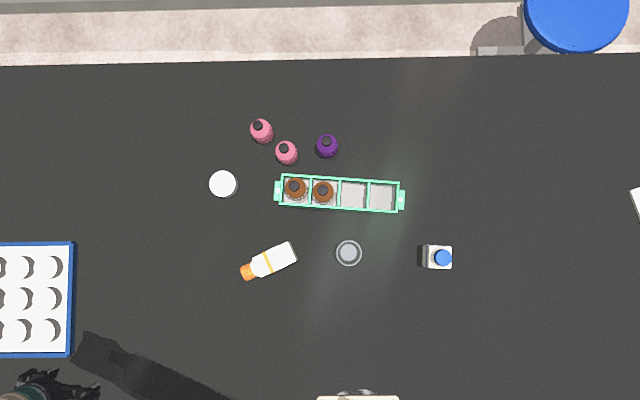

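The scene view shows the blue bottle standing at (275,130), the orange one lying at (430,202) with its cap to the right, and the carrier around (320,215). Its two empty cells are at (283,190) and (307,207). In the top view the blue cap is at (443,257), the orange bottle at (270,260) with its cap at (248,272), and the empty cells at (353,195) and (381,197), towards -y. The pink and purple bottles at (261,130), (286,152) and (327,146) are look-alikes outside the carrier. The ambers are the two brown ones inside it.

```bash
cat > h.py <<'E'
import numpy as np,cv2,pickle
from rig import get_image,get_obs
def ray(r,px,z):
    px=np.atleast_2d(px).astype(float);K=r["intrinsics"];T=r["world_from_camera"]
    d=np.c_[px,np.ones(len(px))]@np.linalg.inv(K).T@T[:3,:3].T;o=T[:3,3]
    return o+d*((z-o[2])/d[:,2])[:,None]
def tri(ra,pa,rb,pb):
    A=[];b=[]
    for r,p in((ra,pa),(rb,pb)):
        T=r["world_from_camera"];d=T[:3,:3]@np.linalg.inv(r["intrinsics"])@np.r_[p,1];d/=np.linalg.norm(d)
        P=np.eye(3)-np.outer(d,d);A.append(P);b.append(P@T[:3,3])
    return np.linalg.lstsq(np.vstack(A),np.hstack(b),rcond=None)[0]
def mask(r,lo,hi,roi):
    m=cv2.inRange(cv2.cvtColor(r["image"],cv2.COLOR_BGR2HSV),lo,hi);k=np.zeros_like(m);x0,y0,x1,y1=roi;k[y0:y1,x0:x1]=255
    return m&k
def big(m):
    return max(cv2.findContours(m,cv2.RETR_EXTERNAL,cv2.CHAIN_APPROX_NONE)[0],key=cv2.contourArea)
def cen(c):
    M=cv2.moments(c);return np.array([M["m10"],M["m01"]])/M["m00"]
BLUE=((100,120,60),(125,255,255));OR=((5,150,120),(20,255,255));GR=((65,80,60),(90,255,255));WH=((0,0,150),(179,70,255))
E
python3 - <<'E'
from h import *
np.set_printoptions(precision=1,suppress=True)
t=pickle.load(open("top0.pkl","rb"));s=pickle.load(open("scene0.pkl","rb"))
bt=big(mask(t,*BLUE,(415,235,465,280)));bs=big(mask(s,*BLUE,(255,95,295,120)))
print("blue",cen(bt),cen(bs),tri(t,cen(bt),s,cen(bs)),ray(t,cen(bt),140))
ot=big(mask(t,*OR,(232,258,258,285)));os_=big(mask(s,*OR,(446,190,475,220)))
print("orange cap",cen(ot),tri(t,cen(ot),s,cen(os_)),ray(t,cen(ot),27))
w=mask(t,*WH,(232,235,305,285))|mask(t,*OR,(232,235,305,285));c=big(cv2.morphologyEx(w,cv2.MORPH_CLOSE,np.ones((3,3))))
rc=cv2.minAreaRect(c);B=ray(t,cv2.boxPoints(rc),40);print("orange box",B[:,:2],np.linalg.norm(B[1]-B[0]),np.linalg.norm(B[2]-B[1]),ray(t,[rc[0]],27))
w=big(mask(t,*WH,(425,240,457,275)));rc=cv2.minAreaRect(w);print("blue body",rc,ray(t,cv2.boxPoints(rc),100)[:,:2])
g=mask(t,*GR,(265,165,415,220));g=cv2.morphologyEx(g,cv2.MORPH_CLOSE,np.ones((5,5)));c=big(g)
f=np.zeros_like(g);cv2.drawContours(f,[c],-1,255,-1);f=cv2.morphologyEx(f,cv2.MORPH_OPEN,np.ones((30,3)))
rc=cv2.minAreaRect(big(f));B=ray(t,cv2.boxPoints(rc),70);print("carrier",rc,B[:,:2],B[:,:2].mean(0),np.linalg.norm(B[1]-B[0]),np.linalg.norm(B[2]-B[1]))
im=t["image"][150:290,200:470];cv2.imwrite("pics/c1.png",cv2.resize(im,None,fx=2.9,fy=2.9,interpolation=cv2.INTER_CUBIC))
E
```

```text
blue [442.3 257.3] [272.5 107.5] [ 444.6 -199.3  127.7] [[ 444.7 -196.3  140. ]]
orange cap [248.6 277.2] [394.7 273.3   8.1] [[396.4 269.1  27. ]]
orange box [[461.5 229.1]
 [489.6 170.6]
 [437.5 144.8]
 [409.5 203.1]] 64.94798714649293 58.14493443206401 [[449.  188.4  27. ]]
blue body ((439.5, 256.5), (23.0, 23.0), 90.0) [[ 472.5 -171.6]
 [ 471.8 -225.9]
 [ 417.8 -224. ]
 [ 418.5 -169.9]]
carrier ((338.9466857910156, 194.24618530273438), (118.48384094238281, 33.69985580444336), 4.085616588592529) [[ 570.5  187.1]
 [ 654.   180.8]
 [ 628.2 -111.2]
 [ 545.4 -103.1]] [599.5  38.4] 83.73763438083196 293.0772935763412
```

View pics/c1.png

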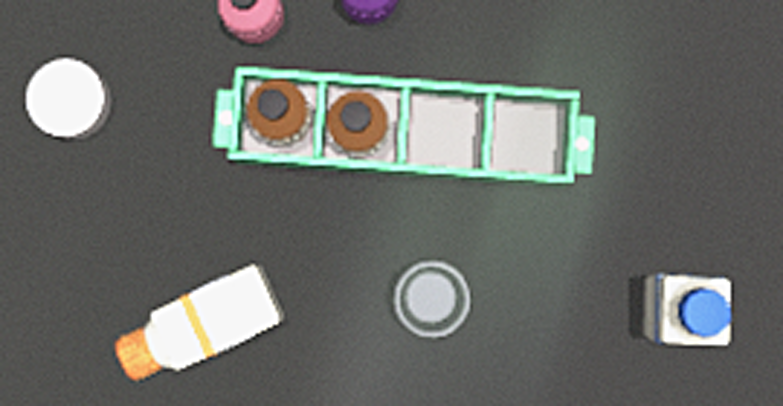

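The enlarged crop confirms the orange bottle is lying with its cap at crop (138,353) and its base at (270,291). It also confirms the empty cells at crop (445,130) and (525,135). The carrier centre comes out near (602,38), tilted -5°. Next I measure the orange axis.

Run:
```python
from h import *
np.set_printoptions(precision=1,suppress=True)
t=pickle.load(open("top0.pkl","rb"));s=pickle.load(open("scene0.pkl","rb"))
O=((5,90,120),(25,255,255))
ot=big(mask(t,*O,(232,255,258,290)));os_=big(mask(s,*O,(444,190,475,220)))
p=tri(t,cen(ot),s,cen(os_));print("cap",cen(ot),cen(os_),p,ray(t,cen(ot),30),ray(s,cen(os_),30))
hs=cv2.cvtColor(t["image"],cv2.COLOR_BGR2HSV)
w=((hs[...,2]>140)).astype(np.uint8)*255;k=np.zeros_like(w);k[235:290,232:305]=255
c=big(w&k);rc=cv2.minAreaRect(c);print(rc,ray(t,cv2.boxPoints(rc),40)[:,:2])
q=c[:,0].astype(float);m=cen(c);d=cv2.fitLine(np.argwhere(cv2.drawContours(np.zeros_like(w),[c],-1,255,-1)>0)[:,::-1].astype(np.float32),cv2.DIST_L2,0,.01,.01)[:,0]
a=ray(t,[m+d[:2]*27,m-d[:2]*27,m],40)[:,:2];v=a[0]-a[1];print("axis",np.degrees(np.arctan2(v[1],v[0])),a, "proj",((q-m)@d[:2]).min(),((q-m)@d[:2]).max())
```

```text
cap [246.5 272.1] [457.5 205.6] [409.1 274.5  27.6] [[409.3 274.   30. ]] [[411.6 274.7  30. ]]
((266.9999694824219, 262.5000305175781), (23.255107879638672, 56.79612731933594), 63.43495178222656) [[428.5 297.5]
 [490.1 169.6]
 [438.  143.8]
 [376.7 271.3]]
axis -65.2100860917664 [[463.7 155.6]
 [407.2 278. ]
 [435.4 216.9]] proj -30.172059482043277 26.552811557347287
```

Request:
step_arm(
  moves=[
    {"offset": [0.08, -0.125, -0.05], "yaw": -0.039, "gripper": 1},
    {"offset": [0.16, -0.25, -0.1], "yaw": -0.078, "gripper": 1},
    {"offset": [0.24, -0.374, -0.14], "yaw": -0.117, "gripper": 1},
    {"offset": [0.32, -0.5, -0.19], "yaw": -0.156, "gripper": 1},
    {"offset": [0.4, -0.624, -0.24], "yaw": -0.195, "gripper": 1},
  ],
  force=20,
)

```text
clock: 0.52
position: [309.2, 431.4, 181.5]
tool_rot: [0.461, 0.887, -0.0, -0.0]
contact_force: [1.2, 0.1, 0.8]
opening: 85.4
grasp_force: 0.0
```

Request:
step_arm(
  moves=[
    {"offset": [0.396, -0.624, -0.24], "yaw": -0.058, "gripper": 1},
    {"offset": [0.396, -0.624, -0.24], "yaw": -0.058, "gripper": 1},
    {"offset": [0.396, -0.624, -0.24], "yaw": -0.058, "gripper": 1},
    {"offset": [0.396, -0.624, -0.24], "yaw": -0.058, "gripper": 1},
    {"offset": [0.396, -0.624, -0.24], "yaw": -0.058, "gripper": 1},
  ],
)

```text
clock: 0.93
position: [408.1, 273.9, 120.8]
tool_rot: [0.539, 0.843, -0.001, -0.0]
contact_force: [0.4, 1.1, 0.4]
opening: 85.3
grasp_force: 0.0
```

Request:
step_arm(
  moves=[
    {"offset": [0, 0, 0], "yaw": 0, "gripper": 1},
    {"offset": [0, 0, 0], "yaw": 0, "gripper": 1},
  ],
)

```text
clock: 1.1
position: [407.7, 275.5, 121.3]
tool_rot: [0.539, 0.842, -0.001, -0.001]
contact_force: [-0.1, -0.1, 0.5]
opening: 85.6
grasp_force: 0.0
```

Request:
step_arm(
  moves=[
    {"offset": [0, 0.004, -0.12], "yaw": 0, "gripper": 1},
    {"offset": [0, 0.004, -0.24], "yaw": 0, "gripper": 1},
    {"offset": [0, 0.004, -0.34], "yaw": 0, "gripper": 1},
    {"offset": [0, 0.004, -0.4], "yaw": 0, "gripper": 1},
    {"offset": [0, 0.004, -0.41], "yaw": 0, "gripper": 1},
  ],
)

```text
clock: 1.52
position: [404.8, 277.9, 17.2]
tool_rot: [0.537, 0.844, -0.002, -0.002]
contact_force: [-0.5, -0.6, 0.3]
opening: 85.4
grasp_force: 0.0
```

Request:
step_arm(
  moves=[
    {"offset": [0, 0, 0], "gripper": 0.2},
    {"offset": [0, 0, 0], "gripper": -0.2},
    {"offset": [0, 0, 0], "gripper": -0.5},
    {"offset": [0, 0, 0], "gripper": -0.5},
    {"offset": [0, 0, 0], "gripper": -0.5},
  ],
  force=20,
)

```text
validation failed for argument at $.mo...
```

Request:
step_arm(
  moves=[
    {"offset": [0, 0, 0], "gripper": -0.5},
    {"offset": [0, 0, 0], "gripper": -0.5},
  ],
)

```text
validation failed for argument at $.mo...
```

Every row seems to need the yaw.

Request:
step_arm(
  moves=[
    {"offset": [0, 0, 0], "yaw": 0, "gripper": 0.2},
    {"offset": [0, 0, 0], "yaw": 0, "gripper": -0.2},
    {"offset": [0, 0, 0], "yaw": 0, "gripper": -0.5},
    {"offset": [0, 0, 0], "yaw": 0, "gripper": -0.5},
    {"offset": [0, 0, 0], "yaw": 0, "gripper": -0.5},
  ],
  force=20,
)

```text
clock: 1.93
position: [409.1, 279.0, 21.3]
tool_rot: [0.538, 0.843, 0.001, 0.001]
contact_force: [-0.6, 0.8, 3.1]
opening: 37.1
grasp_force: 21.8
```

Request:
step_arm(
  moves=[
    {"offset": [0, 0, 0], "yaw": 0, "gripper": -0.5},
    {"offset": [0, 0, 0], "yaw": 0, "gripper": -0.5},
    {"offset": [0, 0, 0], "yaw": 0, "gripper": -0.5},
  ],
)

```text
clock: 2.18
position: [409.0, 279.1, 21.0]
tool_rot: [0.538, 0.843, 0.002, 0.0]
contact_force: [-0.9, 1.8, 6.0]
opening: 37.2
grasp_force: 22.0
```

Request:
step_arm(
  moves=[
    {"offset": [0.006, -0.013, 0.053], "yaw": 0, "gripper": -0.5},
    {"offset": [0.014, -0.03, 0.105], "yaw": 0, "gripper": -0.5},
    {"offset": [0.025, -0.053, 0.154], "yaw": 0, "gripper": -0.5},
    {"offset": [0.037, -0.08, 0.2], "yaw": 0, "gripper": -0.5},
    {"offset": [0.052, -0.111, 0.243], "yaw": 0, "gripper": -0.5},
  ],
)

```text
clock: 2.6
position: [420.2, 249.7, 80.7]
tool_rot: [0.538, 0.843, -0.001, -0.0]
contact_force: [-0.3, 0.6, -2.4]
opening: 37.0
grasp_force: 22.2
```

Run:
```python
from h import *
r=get_image("scene");cv2.imwrite("pics/s2.png",cv2.resize(r["image"][100:260,320:520],None,fx=3,fy=3))
o=get_obs();print(o["position"],o["contact_force"],o["moment"])
```

```text
[422.50189909 249.05160866  82.71234048] [ 1.27363633 -1.65625995  0.25873914] [-0.03548276 -0.07012323 -0.03361586]
```

View pics/s2.png

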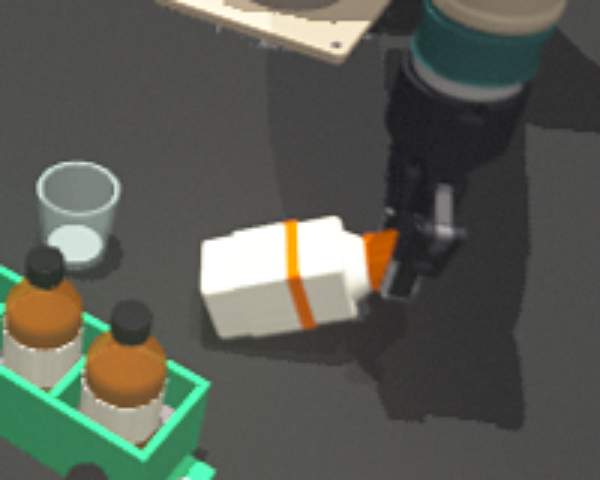

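The bottle is about 30° up at crop (280,275). Its base edge looks to be on the bench and it is turning in the grip. I carry on along the arc.

Request:
step_arm(
  moves=[
    {"offset": [0.022, -0.048, 0.052], "yaw": 0, "gripper": -0.5},
    {"offset": [0.048, -0.102, 0.095], "yaw": 0, "gripper": -0.5},
    {"offset": [0.075, -0.161, 0.13], "yaw": 0, "gripper": -0.5},
    {"offset": [0.097, -0.207, 0.15], "yaw": 0, "gripper": -0.5},
    {"offset": [0.119, -0.255, 0.164], "yaw": 0, "gripper": -0.5},
  ],
)

```text
clock: 3.07
position: [450.9, 185.8, 121.8]
tool_rot: [0.538, 0.843, 0.0, 0.0]
contact_force: [-0.3, -0.1, -2.0]
opening: 36.9
grasp_force: 22.9
```

Run:
```python
from h import *
r=get_image("scene");cv2.imwrite("pics/s3.png",cv2.resize(r["image"][100:260,320:520],None,fx=3,fy=3))
o=get_obs();print(o["position"],o["contact_force"],o["moment"])
```

```text
[452.27451418 184.14484688 122.24254428] [ 1.54824516 -2.27904727 -0.62281226] [-0.10495453 -0.12197996 -0.05029497]
```

View pics/s3.png

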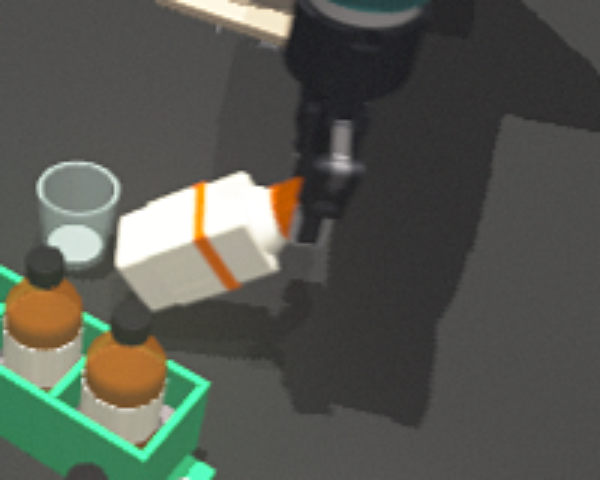

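The bottle is now off the bench, stuck in the grip at about 30° (crop (190,240)); friction between the pads is holding it. Short vertical shakes should ratchet it towards hanging, so I'll try those and measure the tilt by casting rays onto the bottle's vertical plane.

```bash
cat >> h.py <<'E'
def tilt(box=(330,60,520,300),save=None):
    r=get_image("scene");o=get_obs();g=o["position"]+[0,0,8];q=o["tool_rot"]
    ty=np.array([2*q[1]*q[0],2*q[1]**2-1,0]);u=np.array([-ty[1],ty[0],0])
    m=mask(r,(0,0,140),(179,60,255),box);m=cv2.morphologyEx(m,cv2.MORPH_CLOSE,np.ones((5,5)));c=big(cv2.morphologyEx(m,cv2.MORPH_OPEN,np.ones((3,3))))
    T=r["world_from_camera"];D=np.c_[cen(c)[None],1]@np.linalg.inv(r["intrinsics"]).T@T[:3,:3].T
    p=T[:3,3]+D[0]*(((g-T[:3,3])@ty)/(D[0]@ty));v=p-g
    print("pos",o["position"].round(1),"F",o["contact_force"].round(1),"area",cv2.contourArea(c),"px",cen(c).round(),"rel u,z",(v@u).round(1),v[2].round(1),"tilt",np.degrees(np.arctan2(-v[2],abs(v@u))).round(1))
    if save:cv2.imwrite(save,cv2.resize(r["image"][100:260,300:520],None,fx=3,fy=3))
E
python3 -c "
from h import *
tilt()"
```

```text
pos [451.6 185.3 121.8] F [-0.6  0.1 -2. ] area 2021.0 px [377. 179.] rel u,z -82.2 -44.6 tilt 28.5
```

Request:
step_arm(
  moves=[
    {"offset": [0, 0, 0.15], "yaw": 0, "gripper": -0.5},
    {"offset": [0, 0, 0.02], "yaw": 0, "gripper": -0.5},
    {"offset": [0, 0, 0.17], "yaw": 0, "gripper": -0.5},
    {"offset": [0, 0, 0.04], "yaw": 0, "gripper": -0.5},
    {"offset": [0, 0, 0.2], "yaw": 0, "gripper": -0.5},
  ],
)

```text
clock: 3.58
position: [434.4, 182.7, 153.9]
tool_rot: [0.538, 0.843, -0.013, -0.012]
contact_force: [-8.0, -2.2, -6.9]
opening: 37.3
grasp_force: 22.3
```

```bash
python3 -c "
from h import *
tilt()"
```

```text
pos [442.5 185.  167.9] F [ 0.9 -0.8  4. ] area 1295.0 px [399. 176.] rel u,z -41.9 -84.0 tilt 63.5
```

Shaking works: the tilt went from 28° to about 63°. I'll shake again.

Request:
step_arm(
  moves=[
    {"offset": [0, 0, -0.14], "yaw": 0, "gripper": -0.5},
    {"offset": [0, 0, 0.02], "yaw": 0, "gripper": -0.5},
    {"offset": [0, 0, -0.13], "yaw": 0, "gripper": -0.5},
    {"offset": [0, 0, 0.03], "yaw": 0, "gripper": -0.5},
    {"offset": [0, 0, 0.03], "yaw": 0, "gripper": -0.5},
  ],
)

```text
clock: 4.05
position: [446.0, 185.8, 176.4]
tool_rot: [0.538, 0.843, -0.003, -0.003]
contact_force: [2.0, 1.3, 0.4]
opening: 37.2
grasp_force: 22.0
```

Request:
step_arm(
  moves=[
    {"offset": [0, 0, 0], "yaw": 0, "gripper": -0.5},
    {"offset": [0, 0, 0], "yaw": 0, "gripper": -0.5},
  ],
)

```text
clock: 4.22
position: [452.6, 187.3, 180.4]
tool_rot: [0.538, 0.843, 0.002, 0.001]
contact_force: [1.0, -0.1, -1.3]
opening: 37.0
grasp_force: 22.0
```

```bash
python3 -c "
from h import *
tilt(save='pics/s4.png')"
```

```text
pos [452.5 187.2 180.4] F [-0.1  0.6 -1.9] area 1570.5 px [403. 174.] rel u,z -34.4 -80.7 tilt 66.9
```

View pics/s4.png

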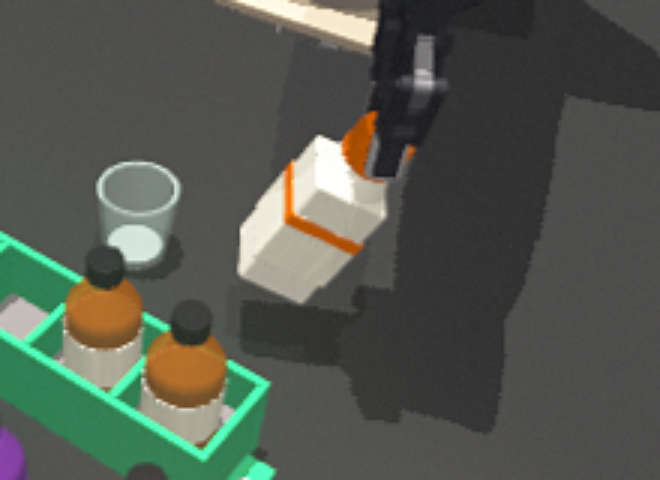

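The bottle hangs at about 60–65° (crop (310,220)). A sharp reversal towards the base side, then a gentle stop, should swing it further.

Request:
step_arm(
  moves=[
    {"offset": [-0.014, 0.029, 0], "yaw": 0, "gripper": -0.5},
    {"offset": [-0.042, 0.09, -0.02], "yaw": 0, "gripper": -0.5},
    {"offset": [-0.085, 0.181, -0.04], "yaw": 0, "gripper": -0.5},
    {"offset": [-0.017, 0.036, 0.02], "yaw": 0, "gripper": -0.5},
    {"offset": [0.042, -0.09, 0.08], "yaw": 0, "gripper": -0.5},
  ],
)

```text
clock: 4.68
position: [458.7, 168.0, 198.3]
tool_rot: [0.533, 0.846, -0.001, -0.001]
contact_force: [2.3, -1.1, -1.8]
opening: 37.1
grasp_force: 21.0
```

Request:
step_arm(
  moves=[
    {"offset": [0.034, -0.072, 0.04], "yaw": 0, "gripper": -0.5},
    {"offset": [0.054, -0.116, 0.06], "yaw": 0, "gripper": -0.5},
    {"offset": [0.061, -0.13, 0.07], "yaw": 0, "gripper": -0.5},
    {"offset": [0.061, -0.13, 0.07], "yaw": 0, "gripper": -0.5},
  ],
)

```text
clock: 5.02
position: [477.1, 131.3, 217.1]
tool_rot: [0.538, 0.843, 0.001, 0.0]
contact_force: [0.1, -0.5, -2.2]
opening: 37.3
grasp_force: 21.1
```

```bash
python3 -c "
from h import *
tilt(save='pics/s5.png')"
```

```text
pos [476.2 131.8 216.4] F [ 0.4  0.5 -2.7] area 1147.5 px [392. 163.] rel u,z 0.2 -90.8 tilt 89.9
```

View pics/s5.png

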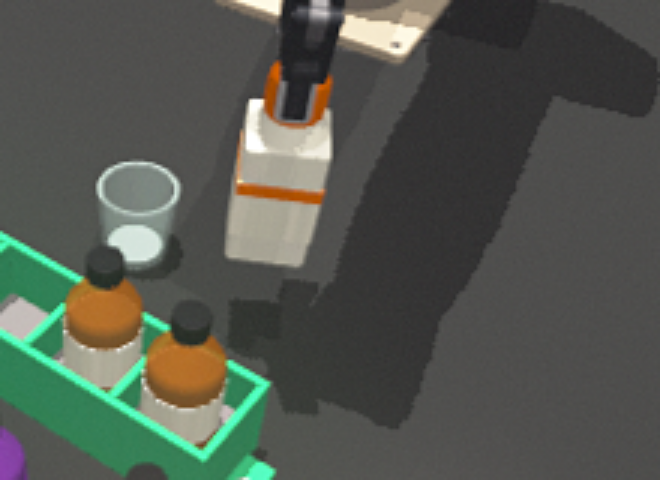

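It now hangs upright to within a few degrees (crop (280,180)). I'll lower it to the bench here to square it up.

Request:
step_arm(
  moves=[
    {"offset": [0, 0, -0.04], "yaw": 0, "gripper": -0.5},
    {"offset": [0, 0, -0.13], "yaw": 0, "gripper": -0.5},
    {"offset": [0, 0, -0.22], "yaw": 0, "gripper": -0.5},
    {"offset": [0, 0, -0.29], "yaw": 0, "gripper": -0.5},
    {"offset": [0, 0, -0.32], "yaw": 0, "gripper": -0.5},
  ],
)

```text
clock: 5.48
position: [472.6, 131.9, 132.3]
tool_rot: [0.537, 0.843, -0.002, -0.003]
contact_force: [-1.0, 0.2, -3.2]
opening: 36.8
grasp_force: 21.1
```

Request:
step_arm(
  moves=[
    {"offset": [0, 0, -0.01], "yaw": 0, "gripper": -0.5},
    {"offset": [0, 0, -0.02], "yaw": 0, "gripper": -0.5},
    {"offset": [0, 0, -0.03], "yaw": 0, "gripper": -0.5},
  ],
)

```text
clock: 5.73
position: [476.8, 131.0, 130.9]
tool_rot: [0.538, 0.843, -0.001, 0.001]
contact_force: [-4.4, -4.9, 19.8]
opening: 37.3
grasp_force: 23.7
```

```bash
python3 -c "
from h import *
tilt()"
```

```text
pos [477.3 131.2 131.1] F [-1.8 -1.3  3.5] area 1009.5 px [387. 193.] rel u,z 2.5 -91.4 tilt 88.4
```

Request:
step_arm(
  moves=[
    {"offset": [0, 0, 0], "yaw": 0, "gripper": -0.08},
    {"offset": [0, 0, 0], "yaw": 0, "gripper": 0.0},
    {"offset": [0, 0, 0], "yaw": 0, "gripper": 0.3},
    {"offset": [0, 0, 0], "yaw": 0, "gripper": 0.6},
    {"offset": [0, 0, 0.0], "yaw": 0, "gripper": 0.6},
  ],
)

```text
clock: 6.2
position: [476.8, 131.7, 129.3]
tool_rot: [0.538, 0.843, 0.0, 0.0]
contact_force: [-0.3, -0.4, -0.3]
opening: 68.6
grasp_force: 0.0
```

Request:
step_arm(
  moves=[
    {"offset": [0, 0, 0.12], "yaw": 0, "gripper": 1},
    {"offset": [0, 0, 0.24], "yaw": 0, "gripper": 1},
    {"offset": [0, 0, 0.3], "yaw": 0, "gripper": 1},
    {"offset": [0, 0, 0.3], "yaw": 0, "gripper": 1},
  ],
)

```text
clock: 6.53
position: [479.6, 132.1, 208.4]
tool_rot: [0.538, 0.843, 0.003, 0.003]
contact_force: [0.3, 0.1, 0.2]
opening: 85.6
grasp_force: 0.0
```

Run:
```python
from h import *
np.set_printoptions(precision=1,suppress=True)
o=get_obs();print(o["position"],o["contact_force"])
s=get_image("scene");t=get_image("top")
O=((5,90,120),(25,255,255))
for zt in (0,):
    m=mask(s,*O,(340,60,460,260));c=cv2.findContours(m,cv2.RETR_EXTERNAL,cv2.CHAIN_APPROX_NONE)[0]
    for k in c:
        if cv2.contourArea(k)>15:print(cv2.contourArea(k),cen(k),ray(s,cen(k),130))
m=mask(t,*O,(200,150,340,300));
for k in cv2.findContours(m,cv2.RETR_EXTERNAL,cv2.CHAIN_APPROX_NONE)[0]:
    if cv2.contourArea(k)>5:print("top",cv2.contourArea(k),cen(k),ray(t,cen(k),140))
a=cv2.resize(s["image"][100:260,300:520],None,fx=1.8,fy=1.8);b=cv2.resize(t["image"][150:290,200:420],None,fx=1.8,fy=1.8)
cv2.imwrite("pics/s6.png",np.vstack([a,b]))
```

```text
[479.6 132.1 208.4] [0.3 0.1 0.2]
397.0 [361.5 221.9] [[643.5 155.  130. ]]
85.5 [342.6 202.2] [[621.1 103.1 130. ]]
74.5 [387.4 194.4] [[558.3 163.2 130. ]]
341.0 [391.4 164.3] [[477.5 132.2 130. ]]
top 299.0 [322.6 191.5] [[600.4  75.9 140. ]]
top 298.0 [295.  187.4] [[611.  140.3 140. ]]
```

View pics/s6.png

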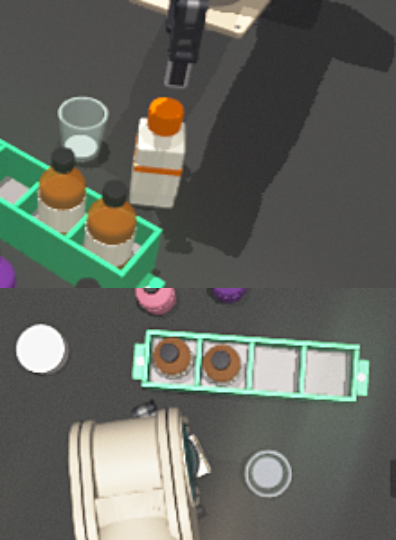

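The orange bottle stands upright on the bench (crop cap at (165,115)), with its cap at about (477.5,132), under the gripper. I'll regrip mid-cap with more force and lift.

Request:
step_arm(
  moves=[
    {"offset": [0, 0, -0.1], "yaw": 0, "gripper": 1},
    {"offset": [0, 0, -0.2], "yaw": 0, "gripper": 1},
    {"offset": [0, 0, -0.3], "yaw": 0, "gripper": 1},
    {"offset": [0, 0, -0.36], "yaw": 0, "gripper": 1},
    {"offset": [0, 0, -0.36], "yaw": 0, "gripper": 0.6},
  ],
)

```text
clock: 7.05
position: [471.4, 130.8, 108.7]
tool_rot: [0.538, 0.843, -0.004, -0.004]
contact_force: [-0.8, -0.3, 0.1]
opening: 75.5
grasp_force: 0.0
```

Request:
step_arm(
  moves=[
    {"offset": [0, 0, 0], "yaw": 0, "gripper": 0.2},
    {"offset": [0, 0, 0], "yaw": 0, "gripper": 0},
    {"offset": [0, 0, 0], "yaw": 0, "gripper": -0.5},
    {"offset": [0, 0, 0], "yaw": 0, "gripper": -0.5},
    {"offset": [0, 0, 0], "yaw": 0, "gripper": -0.5},
  ],
  force=50,
)

```text
clock: 7.47
position: [476.6, 131.4, 115.8]
tool_rot: [0.538, 0.843, -0.0, 0.0]
contact_force: [-3.0, -0.6, 6.9]
opening: 39.3
grasp_force: 44.1
```

Request:
step_arm(
  moves=[
    {"offset": [0, 0, 0], "yaw": 0, "gripper": -0.5},
    {"offset": [0, 0, 0.03], "yaw": 0, "gripper": -0.5},
    {"offset": [0, 0, 0.1], "yaw": 0, "gripper": -0.5},
    {"offset": [0, 0, 0.2], "yaw": 0, "gripper": -0.5},
    {"offset": [0, 0, 0.32], "yaw": 0, "gripper": -0.5},
  ],
)

```text
clock: 7.88
position: [475.3, 131.5, 194.1]
tool_rot: [0.538, 0.843, -0.001, -0.001]
contact_force: [0.6, 0.3, -1.6]
opening: 39.2
grasp_force: 47.6
```

Request:
step_arm(
  moves=[
    {"offset": [0.01, -0.06, 0.03], "yaw": -0.03, "gripper": -0.5},
    {"offset": [0.035, -0.18, 0.06], "yaw": -0.065, "gripper": -0.5},
    {"offset": [0.06, -0.31, 0.06], "yaw": -0.1, "gripper": -0.5},
    {"offset": [0.085, -0.44, 0.06], "yaw": -0.135, "gripper": -0.5},
    {"offset": [0.096, -0.508, 0.06], "yaw": -0.165, "gripper": -0.5},
  ],
)

```text
clock: 8.3
position: [502.0, 1.7, 210.6]
tool_rot: [0.738, 0.675, 0.001, 0.002]
contact_force: [0.5, -1.0, -2.5]
opening: 38.7
grasp_force: 50.4
```

Request:
step_arm(
  moves=[
    {"offset": [0.08, 0, 0], "yaw": 0, "gripper": -0.5},
    {"offset": [0.2, 0, 0], "yaw": 0, "gripper": -0.5},
    {"offset": [0.31, 0, 0], "yaw": 0, "gripper": -0.5},
    {"offset": [0.38, -0.005, 0], "yaw": 0, "gripper": -0.5},
    {"offset": [0.4, -0.01, 0], "yaw": 0, "gripper": -0.5},
  ],
)

```text
clock: 8.72
position: [604.1, 1.7, 209.9]
tool_rot: [0.736, 0.677, 0.002, 0.002]
contact_force: [1.2, -0.0, -1.9]
opening: 38.8
grasp_force: 50.8
```

Request:
step_arm(
  moves=[
    {"offset": [0, 0, 0], "yaw": 0, "gripper": -0.5},
    {"offset": [0, 0, 0], "yaw": 0, "gripper": -0.5},
    {"offset": [0, 0, 0], "yaw": 0, "gripper": -0.5},
  ],
)

```text
clock: 8.97
position: [599.1, 2.3, 209.1]
tool_rot: [0.736, 0.677, -0.0, -0.001]
contact_force: [-1.0, -0.5, -2.4]
opening: 38.9
grasp_force: 50.8
```

Run:
```python
from h import *
np.set_printoptions(precision=2,suppress=True)
o=get_obs();print(o["position"],o["contact_force"],o["tool_rot"])
s=get_image("scene");t=get_image("top")
a=cv2.resize(s["image"][100:260,220:440],None,fx=3.6,fy=3.6);cv2.imwrite("pics/s7.png",a)
for n,r in(("s",s),("t",t)):cv2.imwrite(f"{n}7.png",r["image"])
```

```text
[599.08   2.25 209.06] [-0.97 -0.47 -2.38] [ 0.74  0.68 -0.   -0.  ]
```

View pics/s7.png

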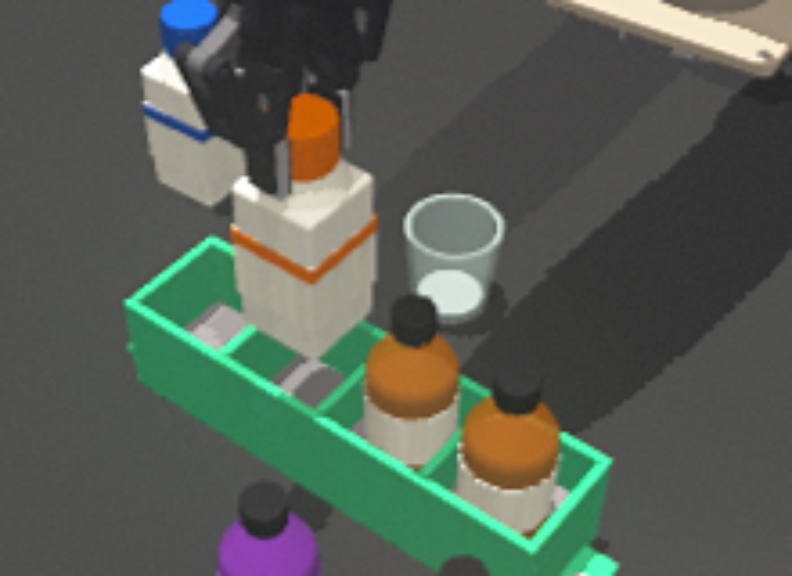

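The bottle is over its cell and aligned, with its lowest corner at crop (310,355) inside the cell opening. I'll lower it into the cell, then feel for the pad.

Request:
step_arm(
  moves=[
    {"offset": [0, 0, -0.03], "yaw": 0, "gripper": -0.5},
    {"offset": [0, 0, -0.07], "yaw": 0, "gripper": -0.5},
    {"offset": [0, 0, -0.12], "yaw": 0, "gripper": -0.5},
    {"offset": [0, 0, -0.17], "yaw": 0, "gripper": -0.5},
    {"offset": [0, 0, -0.19], "yaw": 0, "gripper": -0.5},
  ],
)

```text
clock: 9.48
position: [598.2, 2.3, 158.1]
tool_rot: [0.736, 0.677, -0.002, -0.002]
contact_force: [0.0, 0.1, -2.4]
opening: 38.9
grasp_force: 50.7
```

Request:
step_arm(
  moves=[
    {"offset": [0, 0, 0], "yaw": 0, "gripper": -0.5},
    {"offset": [0, 0, -0.01], "yaw": 0, "gripper": -0.5},
    {"offset": [0, 0, -0.02], "yaw": 0, "gripper": -0.5},
    {"offset": [0, 0, -0.03], "yaw": 0, "gripper": -0.5},
  ],
)

```text
clock: 9.82
position: [601.1, 2.0, 154.5]
tool_rot: [0.736, 0.677, 0.0, 0.001]
contact_force: [0.1, -1.1, -2.3]
opening: 38.9
grasp_force: 50.8
```

Request:
step_arm(
  moves=[
    {"offset": [0, 0, -0.008], "yaw": 0, "gripper": -0.5},
    {"offset": [0, 0, -0.016], "yaw": 0, "gripper": -0.5},
    {"offset": [0, 0, -0.024], "yaw": 0, "gripper": -0.5},
  ],
)

```text
clock: 10.07
position: [600.6, 2.0, 148.2]
tool_rot: [0.736, 0.677, 0.0, 0.0]
contact_force: [-0.5, 0.8, -2.2]
opening: 38.9
grasp_force: 50.8
```

Request:
step_arm(
  moves=[
    {"offset": [0, 0, -0.008], "yaw": 0, "gripper": -0.5},
    {"offset": [0, 0, -0.016], "yaw": 0, "gripper": -0.5},
    {"offset": [0, 0, -0.024], "yaw": 0, "gripper": -0.5},
  ],
)

```text
clock: 10.32
position: [600.4, 2.0, 141.9]
tool_rot: [0.736, 0.677, 0.0, 0.0]
contact_force: [1.1, -0.7, -1.6]
opening: 38.8
grasp_force: 50.8
```

Request:
step_arm(
  moves=[
    {"offset": [0, 0, -0.008], "yaw": 0, "gripper": -0.5},
    {"offset": [0, 0, -0.016], "yaw": 0, "gripper": -0.5},
    {"offset": [0, 0, -0.024], "yaw": 0, "gripper": -0.5},
  ],
)

```text
clock: 10.57
position: [600.4, 2.1, 135.9]
tool_rot: [0.736, 0.677, -0.0, -0.0]
contact_force: [-0.4, -0.0, -2.3]
opening: 38.7
grasp_force: 50.8
```

Request:
step_arm(
  moves=[
    {"offset": [0, 0, -0.008], "yaw": 0, "gripper": -0.5},
    {"offset": [0, 0, -0.016], "yaw": 0, "gripper": -0.5},
    {"offset": [0, 0, -0.024], "yaw": 0, "gripper": -0.5},
  ],
)

```text
clock: 10.82
position: [601.3, 1.8, 134.1]
tool_rot: [0.736, 0.677, 0.001, 0.001]
contact_force: [-9.4, 0.7, 27.1]
opening: 38.9
grasp_force: 58.3
```

Contact is at TCP z≈134, which puts the pad at about 18 mm. I'll relieve the press, check, then release.

Request:
step_arm(
  moves=[
    {"offset": [0, 0, 0.006], "yaw": 0, "gripper": -0.5},
    {"offset": [0, 0, 0.012], "yaw": 0, "gripper": -0.5},
    {"offset": [0, 0, 0.012], "yaw": 0, "gripper": -0.5},
  ],
)

```text
clock: 11.07
position: [601.1, 1.9, 134.4]
tool_rot: [0.736, 0.677, 0.001, 0.001]
contact_force: [-1.7, -0.6, 6.3]
opening: 39.0
grasp_force: 52.9
```

Request:
step_arm(
  moves=[
    {"offset": [0, 0, 0], "yaw": 0, "gripper": -0.05},
    {"offset": [0, 0, 0], "yaw": 0, "gripper": 0.2},
    {"offset": [0, 0, 0], "yaw": 0, "gripper": 0.8},
    {"offset": [0, 0, 0], "yaw": 0, "gripper": 0.8},
    {"offset": [0, 0, 0.02], "yaw": 0, "gripper": 0.8},
  ],
)

```text
clock: 11.48
position: [599.2, 2.2, 136.5]
tool_rot: [0.736, 0.677, -0.001, -0.001]
contact_force: [0.0, 0.5, -0.7]
opening: 76.9
grasp_force: 0.0
```

Request:
step_arm(
  moves=[
    {"offset": [0, 0, 0.1], "yaw": 0, "gripper": 0.8},
    {"offset": [0, 0, 0.25], "yaw": 0, "gripper": 1},
    {"offset": [0, 0, 0.36], "yaw": 0, "gripper": 1},
    {"offset": [0, 0, 0.4], "yaw": 0, "gripper": 1},
    {"offset": [0, 0, 0.4], "yaw": 0, "gripper": 1},
  ],
)

```text
clock: 11.9
position: [602.8, 1.9, 241.9]
tool_rot: [0.736, 0.677, 0.002, 0.003]
contact_force: [0.1, -0.1, 0.4]
opening: 85.4
grasp_force: 0.0
```

Run:
```python
from h import *
o=get_obs();print(o["position"],o["contact_force"],o["opening"])
```

```text
[602.81085264   1.85443722 241.94234393] [ 0.0742651  -0.09045388  0.44881973] 85.4128320762703
```

Request:
step_arm(
  moves=[
    {"offset": [-0.08, -0.1, 0], "yaw": 0.01, "gripper": 1},
    {"offset": [-0.17, -0.22, 0], "yaw": 0.022, "gripper": 1},
    {"offset": [-0.26, -0.335, 0], "yaw": 0.022, "gripper": 1},
    {"offset": [-0.35, -0.45, 0], "yaw": 0.022, "gripper": 1},
    {"offset": [-0.44, -0.565, 0], "yaw": 0.022, "gripper": 1},
  ],
)

```text
clock: 12.32
position: [488.0, -139.6, 235.7]
tool_rot: [0.712, 0.702, -0.001, -0.002]
contact_force: [0.1, -0.7, -0.8]
opening: 85.6
grasp_force: 0.0
```

Request:
step_arm(
  moves=[
    {"offset": [-0.08, -0.1, 0], "yaw": 0, "gripper": 1},
    {"offset": [-0.15, -0.19, 0], "yaw": 0, "gripper": 1},
    {"offset": [-0.18, -0.233, 0], "yaw": 0, "gripper": 1},
    {"offset": [-0.18, -0.233, 0], "yaw": 0, "gripper": 1},
    {"offset": [-0.18, -0.233, 0], "yaw": 0, "gripper": 1},
  ],
)

```text
clock: 12.73
position: [444.2, -197.2, 236.3]
tool_rot: [0.713, 0.701, -0.0, -0.002]
contact_force: [0.1, 0.6, 1.6]
opening: 85.6
grasp_force: 0.0
```

Run:
```python
from h import *
np.set_printoptions(precision=2,suppress=True)
o=get_obs();print(o["position"],o["tool_rot"])
s=get_image("scene");c=big(mask(s,*BLUE,(255,92,295,122)));print(cen(c),ray(s,cen(c),128))
```

```text
[ 444.21 -197.24  236.28] [ 0.71  0.7  -0.   -0.  ]
[272.41 107.61] [[ 445.59 -199.57  128.  ]]
```

Request:
step_arm(
  moves=[
    {"offset": [0, -0.004, -0.14], "yaw": 0, "gripper": 1},
    {"offset": [0, -0.004, -0.28], "yaw": 0, "gripper": 1},
    {"offset": [0, -0.004, -0.4], "yaw": 0, "gripper": 1},
    {"offset": [0, -0.004, -0.46], "yaw": 0, "gripper": 1},
    {"offset": [0, -0.004, -0.48], "yaw": 0, "gripper": 1},
  ],
)

```text
clock: 13.2
position: [443.1, -195.6, 114.0]
tool_rot: [0.711, 0.703, -0.001, -0.004]
contact_force: [-0.7, 1.3, 0.1]
opening: 85.4
grasp_force: 0.0
```

Request:
step_arm(
  moves=[
    {"offset": [0, 0, 0], "yaw": 0, "gripper": 0.5},
    {"offset": [0, 0, 0], "yaw": 0, "gripper": 0.1},
    {"offset": [0, 0, 0], "yaw": 0, "gripper": -0.5},
    {"offset": [0, 0, 0], "yaw": 0, "gripper": -0.5},
    {"offset": [0, 0, 0], "yaw": 0, "gripper": -0.5},
  ],
)

```text
clock: 13.62
position: [446.7, -199.1, 119.9]
tool_rot: [0.712, 0.702, 0.0, 0.002]
contact_force: [-0.9, 0.3, 6.0]
opening: 36.8
grasp_force: 49.7
```

Request:
step_arm(
  moves=[
    {"offset": [0, 0, 0], "yaw": 0, "gripper": -0.5},
    {"offset": [0, 0, 0], "yaw": 0, "gripper": -0.5},
  ],
)

```text
clock: 13.78
position: [446.6, -199.1, 119.9]
tool_rot: [0.712, 0.702, 0.0, 0.002]
contact_force: [-1.5, 0.7, 6.5]
opening: 36.8
grasp_force: 49.9
```

Request:
step_arm(
  moves=[
    {"offset": [0, 0, 0.03], "yaw": 0, "gripper": -0.5},
    {"offset": [0, 0, 0.11], "yaw": 0, "gripper": -0.5},
    {"offset": [0, 0, 0.23], "yaw": 0, "gripper": -0.5},
    {"offset": [0, 0, 0.34], "yaw": 0, "gripper": -0.5},
    {"offset": [0, 0, 0.38], "yaw": 0, "gripper": -0.5},
  ],
)

```text
clock: 14.2
position: [447.3, -199.7, 217.3]
tool_rot: [0.712, 0.702, 0.001, 0.003]
contact_force: [0.4, -0.7, -1.8]
opening: 36.6
grasp_force: 50.3
```

Request:
step_arm(
  moves=[
    {"offset": [0.05, 0.045, 0], "yaw": -0.01, "gripper": -0.5},
    {"offset": [0.13, 0.116, 0], "yaw": -0.022, "gripper": -0.5},
    {"offset": [0.22, 0.196, 0], "yaw": -0.022, "gripper": -0.5},
    {"offset": [0.3, 0.267, 0], "yaw": -0.022, "gripper": -0.5},
    {"offset": [0.36, 0.32, 0], "yaw": -0.022, "gripper": -0.5},
  ],
)

```text
clock: 14.62
position: [536.4, -117.0, 212.4]
tool_rot: [0.736, 0.677, 0.0, -0.0]
contact_force: [0.8, 0.1, -2.6]
opening: 37.0
grasp_force: 50.3
```

Request:
step_arm(
  moves=[
    {"offset": [0.08, 0.07, 0], "yaw": 0, "gripper": -0.5},
    {"offset": [0.15, 0.135, 0], "yaw": 0, "gripper": -0.5},
    {"offset": [0.2, 0.18, 0], "yaw": 0, "gripper": -0.5},
    {"offset": [0.224, 0.2, 0], "yaw": 0, "gripper": -0.5},
    {"offset": [0.224, 0.2, 0], "yaw": 0, "gripper": -0.5},
  ],
)

```text
clock: 15.03
position: [592.1, -67.7, 212.5]
tool_rot: [0.735, 0.678, -0.0, -0.0]
contact_force: [0.4, -0.9, -2.3]
opening: 36.5
grasp_force: 50.3
```

Request:
step_arm(
  moves=[
    {"offset": [0, 0, 0], "yaw": 0, "gripper": -0.5},
    {"offset": [0, 0, 0], "yaw": 0, "gripper": -0.5},
  ],
)

```text
clock: 15.2
position: [590.4, -69.1, 212.8]
tool_rot: [0.736, 0.677, -0.001, -0.0]
contact_force: [0.1, 0.1, -2.1]
opening: 37.0
grasp_force: 50.3
```

Run:
```python
from h import *
np.set_printoptions(precision=2,suppress=True)
o=get_obs();print(o["position"],o["contact_force"],o["tool_rot"])
s=get_image("scene");cv2.imwrite("pics/s8.png",cv2.resize(s["image"][90:250,200:420],None,fx=3.6,fy=3.6))
```

```text
[590.39 -69.13 212.77] [ 0.11  0.13 -2.12] [ 0.74  0.68 -0.   -0.  ]
```

View pics/s8.png

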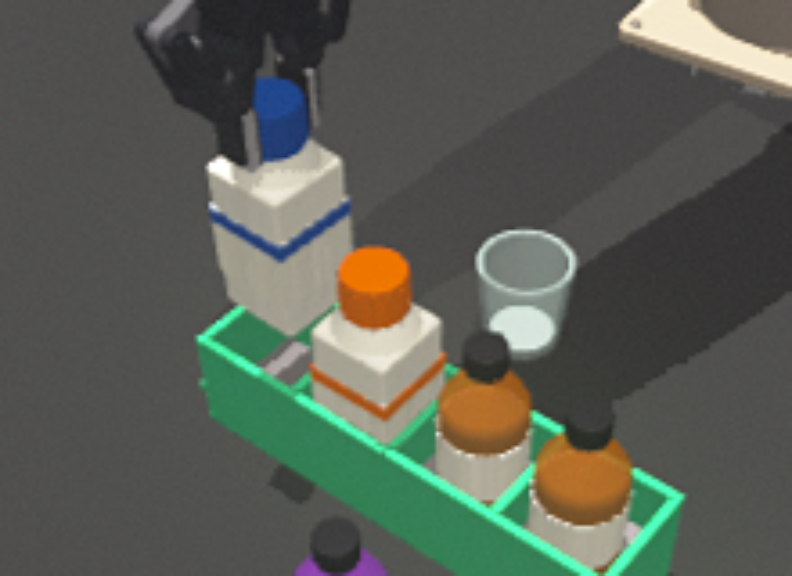

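The orange bottle is seated upright (crop (375,360)) and blue hangs over the last cell with its lowest corner at crop (290,333). I'll compare that corner with the orange one from before.

Run:
```python
from h import *
s=pickle.load(open("scene0.pkl","rb"))
p=ray(s,[[310/3.6+220,357/3.6+100],[290/3.6+200,335/3.6+90]],93);print(p.round(1),p[1]-p[0])
```

```text
[[623.8  21.8  93. ]
 [615.1 -48.8  93. ]] [ -8.68458963 -70.61346447   0.        ]
```

Request:
step_arm(
  moves=[
    {"offset": [0.01, 0, -0.03], "yaw": 0, "gripper": -0.5},
    {"offset": [0.01, -0.002, -0.07], "yaw": 0, "gripper": -0.5},
    {"offset": [0.01, -0.002, -0.12], "yaw": 0, "gripper": -0.5},
    {"offset": [0.01, -0.002, -0.16], "yaw": 0, "gripper": -0.5},
    {"offset": [0.01, -0.002, -0.18], "yaw": 0, "gripper": -0.5},
  ],
)

```text
clock: 15.67
position: [592.4, -68.8, 165.2]
tool_rot: [0.736, 0.677, -0.001, -0.001]
contact_force: [0.4, 0.1, -2.0]
opening: 36.5
grasp_force: 50.3
```

Request:
step_arm(
  moves=[
    {"offset": [0, 0, 0], "yaw": 0, "gripper": -0.5},
    {"offset": [0, 0, -0.008], "yaw": 0, "gripper": -0.5},
    {"offset": [0, 0, -0.016], "yaw": 0, "gripper": -0.5},
  ],
)

```text
clock: 15.92
position: [594.2, -69.0, 164.2]
tool_rot: [0.736, 0.677, 0.0, 0.0]
contact_force: [0.6, -1.0, -0.9]
opening: 36.9
grasp_force: 50.3
```

Request:
step_arm(
  moves=[
    {"offset": [0, 0, -0.008], "yaw": 0, "gripper": -0.5},
    {"offset": [0, 0, -0.016], "yaw": 0, "gripper": -0.5},
    {"offset": [0, 0, -0.024], "yaw": 0, "gripper": -0.5},
  ],
)

```text
clock: 16.17
position: [594.1, -69.0, 158.2]
tool_rot: [0.736, 0.677, 0.0, 0.0]
contact_force: [-0.0, -0.1, -2.5]
opening: 36.6
grasp_force: 50.3
```

Request:
step_arm(
  moves=[
    {"offset": [0, 0, -0.008], "yaw": 0, "gripper": -0.5},
    {"offset": [0, 0, -0.016], "yaw": 0, "gripper": -0.5},
    {"offset": [0, 0, -0.024], "yaw": 0, "gripper": -0.5},
  ],
)

```text
clock: 16.42
position: [593.9, -68.9, 151.9]
tool_rot: [0.736, 0.677, 0.0, 0.0]
contact_force: [0.1, 0.4, -1.8]
opening: 36.9
grasp_force: 50.3
```

Request:
step_arm(
  moves=[
    {"offset": [0, 0, -0.008], "yaw": 0, "gripper": -0.5},
    {"offset": [0, 0, -0.016], "yaw": 0, "gripper": -0.5},
    {"offset": [0, 0, -0.024], "yaw": 0, "gripper": -0.5},
  ],
)

```text
clock: 16.67
position: [593.9, -69.0, 145.9]
tool_rot: [0.736, 0.677, -0.0, -0.0]
contact_force: [-0.1, -0.1, -1.2]
opening: 36.6
grasp_force: 50.3
```

Request:
step_arm(
  moves=[
    {"offset": [0, 0, -0.008], "yaw": 0, "gripper": -0.5},
    {"offset": [0, 0, -0.016], "yaw": 0, "gripper": -0.5},
    {"offset": [0, 0, -0.024], "yaw": 0, "gripper": -0.5},
  ],
)

```text
clock: 16.92
position: [594.0, -68.9, 140.2]
tool_rot: [0.736, 0.677, 0.0, -0.0]
contact_force: [-3.4, 0.4, 12.8]
opening: 36.8
grasp_force: 52.2
```

Contact at TCP z≈140, so base about 20 mm, well below the rim. I'll ease off slightly and release.

Request:
step_arm(
  moves=[
    {"offset": [0, 0, 0.004], "yaw": 0, "gripper": -0.5},
    {"offset": [0, 0, 0.004], "yaw": 0, "gripper": -0.5},
    {"offset": [0, 0, 0.004], "yaw": 0, "gripper": 0},
    {"offset": [0, 0, 0.004], "yaw": 0, "gripper": 0.4},
    {"offset": [0, 0, 0.004], "yaw": 0, "gripper": 0.8},
  ],
)

```text
clock: 17.33
position: [594.2, -69.0, 141.4]
tool_rot: [0.736, 0.677, 0.0, 0.0]
contact_force: [-1.3, 1.2, -0.5]
opening: 65.8
grasp_force: 0.0
```

Request:
step_arm(
  moves=[
    {"offset": [0, 0, 0], "yaw": 0, "gripper": 0.8},
    {"offset": [0, 0, 0.08], "yaw": 0, "gripper": 0.8},
    {"offset": [0, 0, 0.22], "yaw": 0, "gripper": 0.8},
    {"offset": [0, 0, 0.36], "yaw": 0, "gripper": 0.8},
    {"offset": [0, 0, 0.45], "yaw": 0, "gripper": 0.8},
  ],
)

```text
clock: 17.75
position: [595.1, -69.2, 257.2]
tool_rot: [0.736, 0.677, 0.001, 0.002]
contact_force: [0.8, 0.2, 1.2]
opening: 77.2
grasp_force: 0.0
```

Request:
step_arm(
  moves=[
    {"offset": [-0.15, -0.05, 0], "yaw": 0, "gripper": 0.8},
    {"offset": [-0.3, -0.1, 0], "yaw": 0, "gripper": 0.8},
    {"offset": [-0.42, -0.2, 0], "yaw": 0, "gripper": 0.8},
    {"offset": [-0.48, -0.3, 0], "yaw": 0, "gripper": 0.8},
    {"offset": [-0.5, -0.4, 0], "yaw": 0, "gripper": 0.8},
  ],
)

```text
clock: 18.17
position: [466.1, -169.0, 253.9]
tool_rot: [0.736, 0.677, -0.0, -0.0]
contact_force: [0.5, 0.2, 1.0]
opening: 77.1
grasp_force: 0.0
```

Request:
step_arm(
  moves=[
    {"offset": [0, -0.15, 0], "yaw": 0, "gripper": 0.8},
    {"offset": [0, -0.28, 0], "yaw": 0, "gripper": 0.8},
    {"offset": [0, -0.4, 0], "yaw": 0, "gripper": 0.8},
    {"offset": [0, -0.4, 0], "yaw": 0, "gripper": 0.8},
    {"offset": [0, -0.4, 0], "yaw": 0, "gripper": 0.8},
  ],
)

```text
clock: 18.58
position: [468.8, -270.3, 253.5]
tool_rot: [0.737, 0.676, 0.0, -0.0]
contact_force: [-0.3, 1.4, 0.5]
opening: 76.7
grasp_force: 0.0
```

Run:
```python
from h import *
np.set_printoptions(precision=1,suppress=True)
s=get_image("scene");t=get_image("top");print(get_obs()["position"])
ORN=((5,150,120),(20,255,255))
for n,col,rs,rt in(("blue",BLUE,(270,110,310,165),(365,175,405,215)),("orange",((5,90,120),(25,255,255)),(290,150,318,182),(338,175,366,215))):
    a=cen(big(mask(s,*col,rs)));b=cen(big(mask(t,*col,rt)));print(n,a,b,tri(t,b,s,a))
a=cv2.resize(s["image"][110:260,220:420],None,fx=2,fy=2);b=cv2.resize(t["image"][140:290,200:400],None,fx=2,fy=2)
cv2.imwrite("pics/s9.png",np.hstack([a,b]))
```

```text
[ 468.7 -268.4  253.4]
blue [277.7 153.2] [385.3 193.7] [592.  -68.6 147.8]
orange [303.5 169.2] [354.2 190.8] [600.5   2.2 145.8]
```

View pics/s9.png

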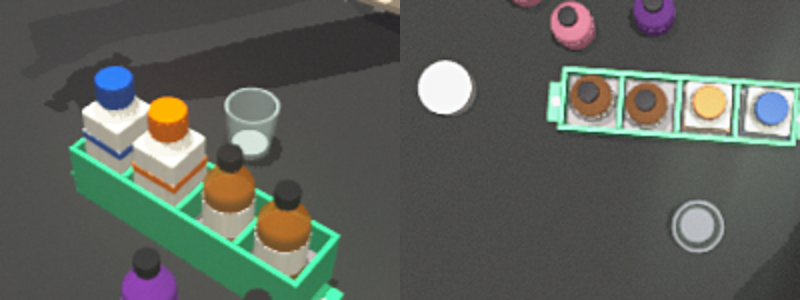

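Both bottles stand upright in their cells (blue cap at crop (115,87), orange at (168,118)). Their caps sit 18–20 mm higher than on the bench, which matches the pad heights I felt. The ambers, beaker and tin are where they were.

```bash
python3 -c "
from rig import *
print(finish_job())"
```

```text
the job is handed in; nothing more can be done
None
```

Both white bottles are upright on their pads in the two empty carrier cells, each lowered until it touched before release, and the job was handed in at about 19 s of the 72 s; the result of the judging was not shown.

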